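Find the loose terminal bolt and hold its fuse cover open

ROBOT

A 6-joint arm with a two-finger parallel gripper is mounted at the origin on the work surface. World frame = base frame: x ahead of the robot, y to its left, z up, the work surface at z = 0. Lengths are in m, angles in rad, forces in N, time in s.
With the tool pointing down it reaches from about 0.35 to 0.775 m from the base axis. Payload 5.5 kg.
Tool frame: the origin (TCP) lies midway between the tips of the shut fingers; the grasp point (between the pads) lies 19 mm behind it; z points along the fingers, x is the direction in which the jaws open and shut, and the axes are right-handed (so a half turn about z gives the same grasp; the last joint's range is limited). The gripper opens to 85 mm and grips with 20 to 120 N. Pads are 22 mm wide; open, the fingers measure 114 mm over their backs; the gripper's body (76 mm by 85 mm) begins 54 mm behind the grasp point. The pads swing forward as they close: fully open they stand 13 mm farther back than shut.
Start: joints at [0.993, 0.313, 0.046, 1.304, 0, 1.431], TCP at [0.244, 0.521, 0.231] pointing down, gripper open.
Joint ranges: [-2.76, 2.76], [-0.86, 1.69], [-1.03, 1.26], [-2.2, 2.34], [-1.47, 1.5], [-3.14, 3.14]. Speed limits (rad/s): [2.57, 2.57, 3.14, 3.14, 3.14, 3.14].

INTERFACE

Orientations are given as a unit quaternion [w, x, y, z].
In Python, from workcell import env gives the robot as it stands. The module is installed in compiled form; this text tells all that it offers.
- The arm moves only by the tool apply_moves, never from a script. Its argument "moves" is a list of rows, each a list of 3 entries, a list of its own where there are three numbers: the shift along the tool's x, y, z in cm, then the turn about the tool's z in degrees, then the opening, from 0 (shut) to 1 (fully open). In form: [[[x, y, z], yaw, gripper], ...]. A call has exactly 10 rows; each row is the pose to reach, as a shift and turn from the pose commanded when the call began, along the tool's axes at that moment; what a row does not reach only later rows make up. A row lasts 1/8 s, in which the tool goes at most 62.5 mm and 10.7 degrees, less where a joint would pass 70% of its speed; a pose out of reach is approached as far as the arm can. A call with a gripper value outside its range is refused whole. The fingers move at their own pace and stop on an object; "squeeze" is the grip in N (left out, the last holds). Time passes only in rows, so rows that repeat a pose let the fingers close, or fill a call up. It gives the time, the measured TCP pose, the force and the opening at its end, in the units of the state.
- env.get_state(): the state, without advancing time (a new reading comes with each control period).
- env.read_camera(name): name is "scene" or "top" or "wrist"; returns a dict with "pixels" (400x640x3 uint8, red, green, blue), "fov_y" (degrees; the focal length in pixels is half the picture's height over the tangent of half this angle, whatever the lens; pixels are square), "cx", "cy" (the principal point, pixels), "dist" ([k1, k2, p1, p2, k3] as OpenCV has them; the pictures are not rectified), "world_from_camera" (4x4, takes a point from camera to world coordinates); the wrist camera has in their place "hand_eye" (4x4, takes a point from camera to tool coordinates, whose origin is the TCP and whose axes are the tool frame's). Camera axes: x right, y down, z forward; pixel columns grow to the right and rows downward; lengths in m; the calibration is good to about 2 mm. A picture is of the moment at which its call begins: read the wrist's pose just before it. There is no depth.
- env.hand_in(): hands the job in, once; it reports no verdict.
The state is a dict: "clock": time; "joint_pos": joint angles; "qvel": joint speeds; "tau": joint torques, N m; "tcp_pos": TCP position; "orientation": TCP orientation; "wrist_force": force on the tool from outside, world axes, zero at the start; "ft_torque": the same for the moment, N m; "finger_gap": finger opening in m.
Only numpy, scipy, OpenCV 4.12 (cv2) and the standard library are available. Lean on these libraries where they do the work, as an engineer would, in place of code of your own. Each camera call takes 0.05 s, during which the arm holds its last target.

TASK

First turn the isolator knob so that its pointer faces the off mark. Then tap down on the bolts of the three fuse holders until you find the loose one, which sinks in: push it fully in, and lift the cover of that same holder by its tab to about 45 degrees. Finish while holding that sprung cover open; leave the covers of the tight bolts shut and do not disturb the spare bolt, washer and bottle.

Things in the scene. Friction and masses are not known exactly. Their poses are not given: they have to be found in the camera images.
- bolt_a (a joint): travel of the left (+y of the board) terminal bolt, m: 0 as found, grows as it is pushed down, 0.006 = fully in. If this bolt is the loose one it sinks under about 4 N and stays where it is left; a tight one does not move (under 1 mm). Exactly one of the three is loose, which one changes, and they look alike
- bolt_a_top (a point): centre of the top face of the left (+y of the board) steel bolt head, a 22 mm wide, 9 mm thick head standing about 7 mm off its black holder, top 56 mm above the table as found; it can be pushed with the closed fingertips. It lies 105 mm from the hinge line of its own cover
- cover_a (a joint): opening angle of the left (+y of the board) cover, rad: 0 = shut and flat, up to 1.3; a spring shuts it when let go (0.05 N m plus 0.06 N m per rad, and its 65 g). Hinge line along y of lid_a, from the tab centre of the shut lid 60 mm back (-x) and 20 mm lower: 44 mm above the table. The tab end, next to the bolt, rises and swings back towards the hinge
- lid_a (a point): the left (+y of the board) grey cover: a plate 76 x 50 x 6 mm with an upright tab near its bolt end, 20 mm long (x), 10 thick (y), 34 tall. This point is the tab centre, 64 mm above the table when shut, 17 mm above the plate top. x points from hinge to bolt, y along the hinge, z up when shut; its axes turn with the cover. Its own bolt is 45 mm further along x
- bolt_b (a joint): travel of the middle terminal bolt, m: 0 as found, grows as it is pushed down, 0.006 = fully in. If this bolt is the loose one it sinks under about 4 N and stays where it is left; a tight one does not move (under 1 mm). Exactly one of the three is loose, which one changes, and they look alike
- bolt_b_top (a point): centre of the top face of the middle steel bolt head, a 22 mm wide, 9 mm thick head standing about 7 mm off its black holder, top 56 mm above the table as found; it can be pushed with the closed fingertips. It lies 105 mm from the hinge line of its own cover
- cover_b (a joint): opening angle of the middle cover, rad: 0 = shut and flat, up to 1.3; a spring shuts it when let go (0.05 N m plus 0.06 N m per rad, and its 65 g). Hinge line along y of lid_b, from the tab centre of the shut lid 60 mm back (-x) and 20 mm lower: 44 mm above the table. The tab end, next to the bolt, rises and swings back towards the hinge
- lid_b (a point): the middle grey cover: a plate 76 x 50 x 6 mm with an upright tab near its bolt end, 20 mm long (x), 10 thick (y), 34 tall. This point is the tab centre, 64 mm above the table when shut, 17 mm above the plate top. x points from hinge to bolt, y along the hinge, z up when shut; its axes turn with the cover. Its own bolt is 45 mm further along x
- bolt_c (a joint): travel of the right (-y of the board) terminal bolt, m: 0 as found, grows as it is pushed down, 0.006 = fully in. If this bolt is the loose one it sinks under about 4 N and stays where it is left; a tight one does not move (under 1 mm). Exactly one of the three is loose, which one changes, and they look alike
- bolt_c_top (a point): centre of the top face of the right (-y of the board) steel bolt head, a 22 mm wide, 9 mm thick head standing about 7 mm off its black holder, top 56 mm above the table as found; it can be pushed with the closed fingertips. It lies 105 mm from the hinge line of its own cover
- cover_c (a joint): opening angle of the right (-y of the board) cover, rad: 0 = shut and flat, up to 1.3; a spring shuts it when let go (0.05 N m plus 0.06 N m per rad, and its 65 g). Hinge line along y of lid_c, from the tab centre of the shut lid 60 mm back (-x) and 20 mm lower: 44 mm above the table. The tab end, next to the bolt, rises and swings back towards the hinge
- lid_c (a point): the right (-y of the board) grey cover: a plate 76 x 50 x 6 mm with an upright tab near its bolt end, 20 mm long (x), 10 thick (y), 34 tall. This point is the tab centre, 64 mm above the table when shut, 17 mm above the plate top. x points from hinge to bolt, y along the hinge, z up when shut; its axes turn with the cover. Its own bolt is 45 mm further along x
- board: fixed aluminium plate 210 x 270 x 8 mm with three black fuse holders side by side, 80 mm apart in y, 40 mm tall. Origin under the middle of the plate at table level; x points away from the robot (from the covers towards the bolts), y along the row, z up
- isolator_knob (a joint): angle of the isolator knob, rad: 0 = its pointer faces the off mark; positive = turned counter-clockwise from above, away from the mark. It starts between 0.7 and 1.4, turns within -0.4 to 1.8 and stays where it is left (friction 0.05 N m)
- knob_center (a point): on the axis of the isolator knob, half-way up its grip bar, 66 mm above the table. The black upright bar is 44 mm long, 13 mm thick, 30 mm tall (51 to 81 mm above the table) on a 52 mm disc. x of this point does not turn with the knob: it points from the axis to the off mark. The bar points along this x turned counter-clockwise by the knob angle
- isolator: fixed grey box 100 x 100 x 40 mm under the knob, origin under its middle at table level, x towards the off mark: a short raised white rib on its top near the edge. The pointer end of the knob bar has a white line on top and a small tooth at the rim of the disc
- spare_bolt: bystander: loose spare bolt standing on its head on the plate beyond the bolts, 22 mm wide, 26 mm tall; origin at its underside
- washer: bystander: loose steel washer 28 mm across, 5 mm thick, lying on the plate beyond the bolts; origin at its underside
- bottle: bystander: loose white bottle 48 mm across, 120 mm tall, beyond the isolator; origin at its underside
Mind the look-alikes: they are no part of the job. What is shaped like the isolator but purple is not meant.

How it is judged:
By the outcome, as a careful person would: the job done as asked, in the order asked, and still so for the second after the job is handed in, while the arm keeps its last pose, push and grip.
It also fails if it takes over 67 s, if anything falls off the work surface, if the arm or the gripper's body presses on something with over 40 N, if the wrist force passes 120 N, or if a joint passes its speed limit or range.

## Working session

There is one attempt and no reset: what is moved stays moved. The work goes in short steps, Python scripts to look and compute and a tool call to move; the robot and the scene stay as the last step left them, time stands still between calls to the robot, and variables do not carry over. Pictures are saved under pics/ and viewed, and the job is handed in when it is done.

Besides the shell and the picture viewer there is one more tool, called after "Emit:" as a command line: name --argument value ..., lists and objects as JSON in quotes. apply_moves: Moves the arm, as the interface text tells. Its arguments: {"type":"object","properties":{"moves":{"type":"array","items":{"type":"array"}},"squeeze":{"type":"number"}},"required":["moves"]}

```bash
mkdir -p pics; ls; cat > h.py <<'E'
import numpy as np,cv2
from workcell import env
from scipy.spatial.transform import Rotation as R
def Rt(q): return R.from_quat([q[1],q[2],q[3],q[0]]).as_matrix()
def K(c):
    f=c['pixels'].shape[0]/2/np.tan(np.radians(c['fov_y'])/2)
    return np.array([[f,0,c['cx']],[0,f,c['cy']],[0,0,1.]])
def cam(name):
    s=env.get_state(); c=env.read_camera(name)
    if name=='wrist':
        T=np.eye(4);T[:3,:3]=Rt(s['orientation']);T[:3,3]=s['tcp_pos']
        W=T@np.array(c['hand_eye'])
    else: W=np.array(c['world_from_camera'])
    return c,W
def ray(c,W,px):
    u=cv2.undistortPoints(np.array(px,float).reshape(-1,1,2),K(c),np.array(c['dist'],float)).reshape(-1,2)
    d=np.c_[u,np.ones(len(u))]@W[:3,:3].T
    return W[:3,3],d
def onz(c,W,px,z):
    o,d=ray(c,W,px); return o+d*((z-o[2])/d[:,2])[:,None]
def proj(c,W,P):
    P=np.array(P,float).reshape(-1,3); Wi=np.linalg.inv(W)
    r,_=cv2.Rodrigues(Wi[:3,:3]); return cv2.projectPoints(P,r,Wi[:3,3],K(c),np.array(c['dist'],float))[0].reshape(-1,2)
def save(c,n): cv2.imwrite('pics/'+n,c['pixels'][:,:,::-1])
E
python3 - <<'E'
from h import *
import pickle
s=env.get_state();print(s)
for n in ['scene','top','wrist']:
    c,W=cam(n);save(c,n+'0.png');pickle.dump((c,W),open(n+'0.pkl','wb'));print(n,c['fov_y'],c['cx'],c['cy'],c['dist'],np.round(W,3))
E
```

```text
pics
{'clock': 0.0, 'joint_pos': array([9.93398026e-01, 3.13956425e-01, 4.49856667e-02, 1.30359973e+00,
       3.37477250e-07, 1.43121600e+00]), 'qvel': array([ 0.0025088 , -0.00211772,  0.00014886, -0.0010058 ,  0.00038044,
        0.00084306]), 'tau': array([-1.26609930e-04, -4.80636334e+01,  2.98528594e+01,  1.95840007e-02,
       -2.43947243e-04, -3.16077468e-06]), 'tcp_pos': array([0.2434981 , 0.52033673, 0.23043662]), 'orientation': array([ 3.67150073e-04,  8.43790003e-01,  5.36672754e-01, -8.07534789e-04]), 'wrist_force': array([ 0.4527725 , -0.1646171 , -0.90896322]), 'ft_torque': array([ 0.01442844, -0.01378149,  0.03843491]), 'finger_gap': 0.08536734651760043}
scene 53.435784377859086 314.98646526772484 199.04456583754 [-0.00975132  0.          0.          0.          0.        ] [[ 0.535  0.476 -0.698  1.063]
 [ 0.845 -0.295  0.446 -0.24 ]
 [ 0.007 -0.829 -0.56   0.468]
 [ 0.     0.     0.     1.   ]]
top 56.17219174588565 319.69241007143927 201.154520123381 [-0.03465069  0.          0.          0.          0.        ] [[ 0.023 -0.997  0.077  0.514]
 [-1.    -0.021  0.019  0.067]
 [-0.017 -0.077 -0.997  0.758]
 [ 0.     0.     0.     1.   ]]
wrist 70.63051852968717 314.09631062511136 195.13780212677193 [-0.01338018  0.          0.          0.          0.        ] [[ 0.425  0.863  0.273  0.173]
 [ 0.905 -0.405 -0.129  0.554]
 [-0.001  0.302 -0.953  0.373]
 [ 0.     0.     0.     1.   ]]
```

View pics/top0.png

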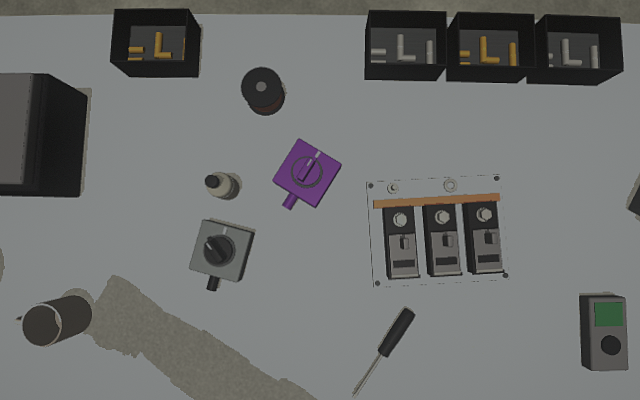

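View pics/scene0.png

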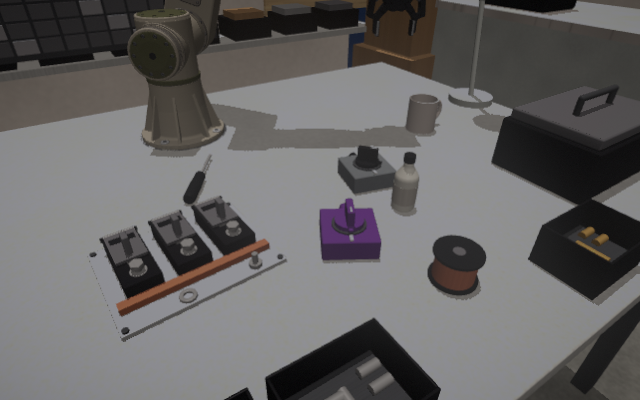

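View pics/wrist0.png

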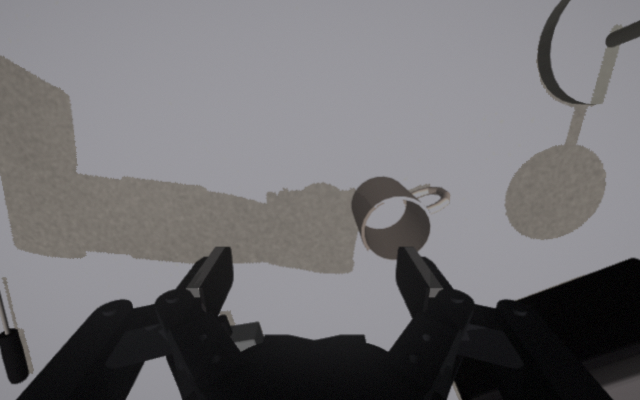

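The candidates in the top view are:
- **Isolator:** grey box at (222,250) or the purple box at (307,172). The grey one is meant, with the bottle beyond it at (222,185).
- **Fuse bolts:** a (400,219), b (442,216), c (484,214). The spare bolt (393,188) and washer (450,185) are not the target.

Next are close crops of each.

```bash
python3 - <<'E'
import pickle,cv2,numpy as np
c,W=pickle.load(open('top0.pkl','rb'))
p=c['pixels'][:,:,::-1]
a=cv2.resize(p[205:295,180:270],(560,560),interpolation=cv2.INTER_CUBIC)
cv2.imwrite('pics/cropiso.png',np.clip(a.astype(float)*1.6,0,255).astype('uint8'))
b=cv2.resize(p[170:295,360:515],(775,625)[:2],interpolation=cv2.INTER_CUBIC)
b=cv2.resize(b,(744,600))
cv2.imwrite('pics/cropbd.png',np.clip(b.astype(float)*1.6,0,255).astype('uint8'))
c,W=pickle.load(open('scene0.pkl','rb'))
p=c['pixels'][:,:,::-1]
b=cv2.resize(p[190:340,80:290],(784,560),interpolation=cv2.INTER_CUBIC)
cv2.imwrite('pics/cropsc.png',np.clip(b.astype(float)*1.6,0,255).astype('uint8'))
E
```

```text
(no output)
```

View pics/cropiso.png

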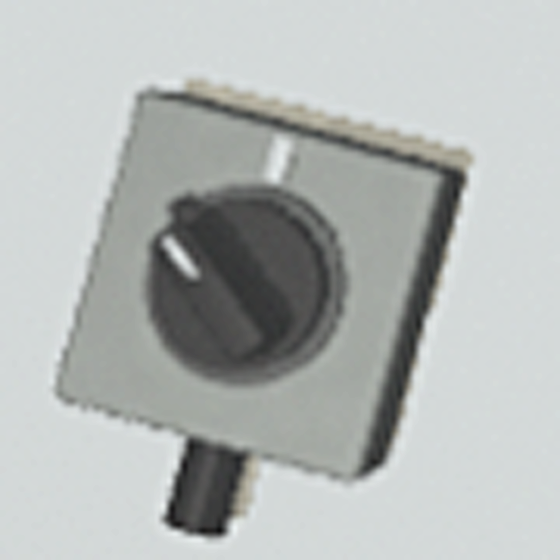

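View pics/cropbd.png

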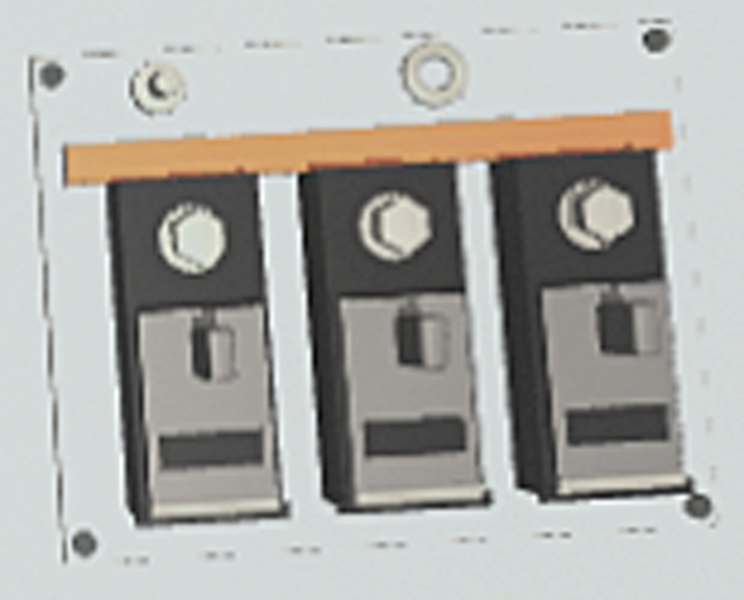

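View pics/cropsc.png

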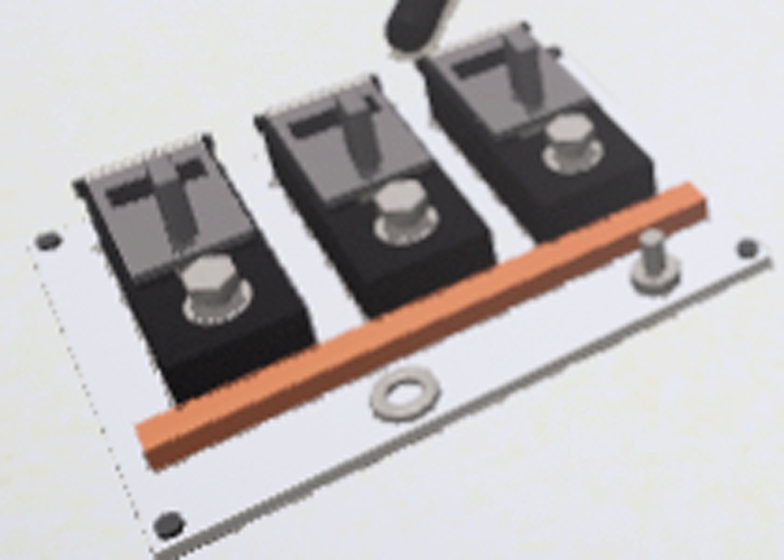

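```bash
python3 - <<'E'
import pickle
from h import *
c,W=pickle.load(open('top0.pkl','rb'))
f=lambda l:[(x/560*90+180,y/560*90+205) for x,y in l]
k=onz(c,W,f([(147,90),(445,168),(355,476),(62,395)]),.040);print('box',k.round(4),k.mean(0), np.linalg.norm(k-np.roll(k,1,0),axis=1))
r=onz(c,W,f([(284,140),(275,180)]),.042);print('rib',r.round(4))
cen=k.mean(0)[:2]
d=((k[0]+k[1])-(k[2]+k[3]))[:2];print('box x dir deg',np.degrees(np.arctan2(d[1],d[0])))
r2=r.mean(0)[:2]-cen;print('rib dir',np.degrees(np.arctan2(r2[1],r2[0])))
w=onz(c,W,f([(165,240),(195,275)]),.081);print('line',w.round(4))
for q in (w[0],w[1]):
    e=q[:2]-cen;print(np.degrees(np.arctan2(e[1],e[0])),np.linalg.norm(e))
e=w[0]-w[1];print('line dir',np.degrees(np.arctan2(e[1],e[0])))
t=onz(c,W,f([(183,205)]),.048)[0];e=t[:2]-cen;print('tooth',np.degrees(np.arctan2(e[1],e[0])),np.linalg.norm(e))
dsk=onz(c,W,f([(244,284)]),.051);print('disc',dsk)
g=lambda l:[(x/744*155+360,y/600*125+170) for x,y in l]
b=onz(c,W,g([(198,238),(402,226),(605,213)]),.056);print('bolts',b.round(4))
t=onz(c,W,g([(222,352),(432,342),(644,328)]),.081);print('tabs tops',t.round(4))
cor=onz(c,W,g([(35,58),(670,20),(712,527),(68,560)]),.008);print('plate',cor.round(4),cor.mean(0))
E
```

```text
box [[0.5289 0.3035 0.04  ]
 [0.5071 0.2096 0.04  ]
 [0.4125 0.234  0.04  ]
 [0.4345 0.3258 0.04  ]] [0.47075757 0.26821823 0.04      ] [0.09702646 0.09640163 0.09765668 0.09443117]
rib [[0.5145 0.2594 0.042 ]
 [0.5021 0.2617 0.042 ]]
box x dir deg -13.883775818204604
rib dir -11.522499288183313
line [[0.4846 0.2827 0.081 ]
 [0.4747 0.2734 0.081 ]]
46.28725939337721 0.020008737512779328
52.87549630438162 0.0065239751367332476
line dir 43.12022465165142
tooth 40.65974901293752 0.030551984283451614
disc [[0.47064127 0.26745982 0.051     ]]
bolts [[ 0.5367 -0.0731  0.056 ]
 [ 0.5431 -0.1525  0.056 ]
 [ 0.5498 -0.2319  0.056 ]]
tabs tops [[ 0.4935 -0.0774  0.081 ]
 [ 0.4989 -0.1559  0.081 ]
 [ 0.5057 -0.2356  0.081 ]]
plate [[ 0.6122 -0.014   0.008 ]
 [ 0.634  -0.2809  0.008 ]
 [ 0.4237 -0.2958  0.008 ]
 [ 0.4049 -0.0304  0.008 ]] [ 0.51869923 -0.15526119  0.008     ]
```

```bash
cat >> h.py <<'E'
def to(p,ang):
    s=env.get_state();M=Rt(s['orientation']);d=M.T@(np.array(p)-s['tcp_pos'])
    a=np.degrees(np.arctan2(M[1,0],M[0,0])); y=-((ang-a+180)%360-180)
    print('tool x ang %.2f tilt %.4f'%(a,M[2,2]),'shift cm',(d*100).round(2),'yaw %.1f'%y, 'q6 %.2f t %.2f F'%(s['joint_pos'][5],s['clock']),s['wrist_force'].round(1),s['tcp_pos'].round(4))
E
python3 -c "
from h import *
to([.4707,.2678,.2],132)"
```

```text
tool x ang 64.92 tilt -1.0000 shift cm [-13.25  31.28   3.08] yaw -67.1 q6 1.43 t 0.15 F [-0.1 -0.1  0.4] [0.2436 0.5204 0.2306]
```

Emit:
apply_moves --moves '[[[-2,4.5,0.5],-9,0.6],[[-4,9,1],-18,0.6],[[-6,13.5,1.5],-27,0.6],[[-8,18,2],-36,0.6],[[-10,22.5,2.5],-45,0.6],[[-12,27,3],-55,0.6],[[-13.2,31.3,3],-67,0.6],[[-13.2,31.3,3],-67,0.6],[[-13.2,31.3,3],-67,0.6],[[-13.2,31.3,3],-67,0.6]]'

```text
clock: 1.4
tcp_pos: [0.4704, 0.2693, 0.2012]
orientation: [-0.0, 0.407, 0.913, -0.0]
wrist_force: [-0.3, -0.2, -0.3]
finger_gap: 0.0512
```

```bash
python3 - <<'E'
from h import *
import pickle
to([.4707,.2678,.057],132)
c,W=cam('wrist');save(c,'w1.png');pickle.dump((c,W),open('w1.pkl','wb'))
E
```

```text
tool x ang 131.94 tilt -1.0000 shift cm [-0.14 -0.07 14.42] yaw -0.1 q6 -0.36 t 1.40 F [-0.3 -0.2 -0.3] [0.4704 0.2693 0.2012]
```

View pics/w1.png

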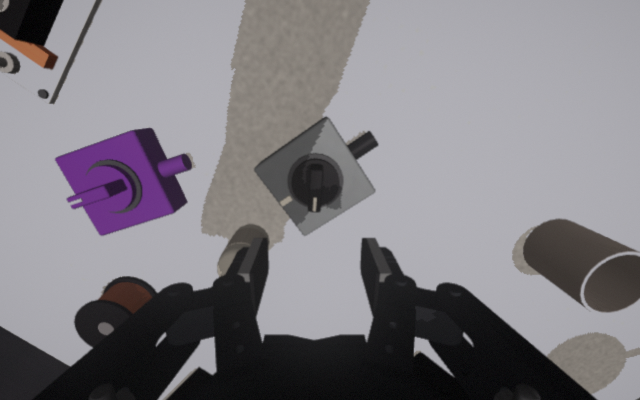

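```bash
python3 - <<'E'
from h import *
import pickle
c,W=pickle.load(open('w1.pkl','rb'))
print(proj(c,W,[[.4707,.2678,.081],[.4707,.2678,.051]]))
p=c['pixels'][:,:,::-1]
a=cv2.resize(p[110:240,250:380],(650,650),interpolation=cv2.INTER_CUBIC)[:600]
cv2.imwrite('pics/w1c.png',np.clip(a.astype(float)*1.8,0,255).astype('uint8'))
E
```

```text
[[311.77968918 188.70791904]
 [311.96544334 180.82306085]]
```

View pics/w1c.png

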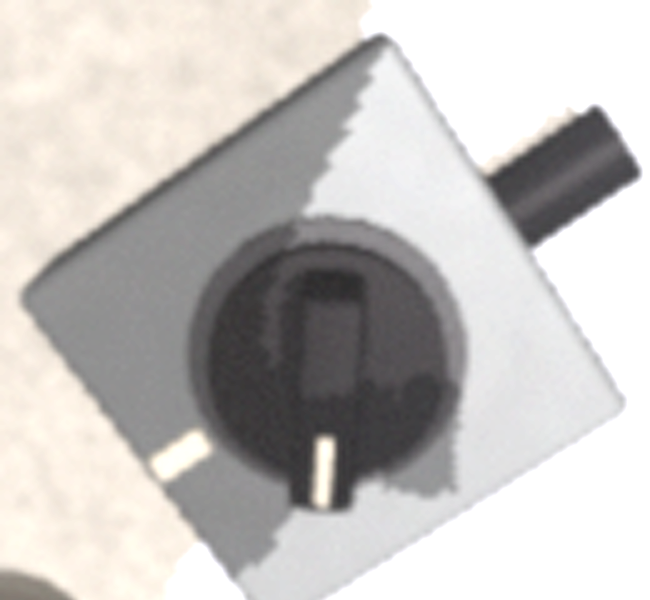

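```bash
python3 - <<'E'
from h import *
import pickle
c,W=pickle.load(open('w1.pkl','rb'))
f=lambda l:[(x/5+250,y/5+110) for x,y in l]
an=lambda e:np.degrees(np.arctan2(e[1],e[0]))
w=onz(c,W,f([(333,297),(324,506)]),.081);print('bar ends',w.round(4),'mid',w.mean(0).round(4),an(w[1]-w[0]))
w=onz(c,W,f([(327,440),(322,503)]),.081);print('line',an(w[1]-w[0]))
r=onz(c,W,f([(207,439),(156,473)]),.042);print('rib',r.round(4),an(r[1]-r[0]))
d=onz(c,W,f([(328,368)]),.051);print('disc',d.round(4))
k=onz(c,W,f([(383,38),(623,403),(240,585),(25,297)]),.040);print(k.round(4))
print('edges',an(k[0]-k[1])+0,an(k[3]-k[0]))
print('rib from disc',an(r.mean(0)-d[0]))
E
```

```text
bar ends [[0.4534 0.2585 0.081 ]
 [0.4861 0.2855 0.081 ]] mid [0.4697 0.272  0.081 ] 39.62483065589848
line 37.657537683056695
rib [[0.5026 0.2652 0.042 ]
 [0.5165 0.2619 0.042 ]] -13.530158619809999
disc [[0.4704 0.2728 0.051 ]]
[[0.4122 0.2359 0.04  ]
 [0.4344 0.3296 0.04  ]
 [0.5254 0.2946 0.04  ]
 [0.5049 0.2146 0.04  ]]
edges -103.33171578484168 -12.92833247932008
rib from disc -13.187723896978195
```

```bash
python3 -c "
from h import *
to([.4702,.2702,.058],130)"
```

```text
tool x ang 131.97 tilt -1.0000 shift cm [ 0.07  0.04 14.34] yaw 2.0 q6 -0.36 t 1.45 F [-0.5 -0.3  0.4] [0.4704 0.2694 0.2014]
```

Emit:
apply_moves --moves '[[[0,0,4],2,0.6],[[0,0,8],2,0.6],[[0.1,0,11],2,0.6],[[0.1,0,13],2,0.6],[[0.1,0,14.2],2,0.6],[[0.1,0,14.2],2,0],[[0.1,0,14.2],2,0],[[0.1,0,14.2],2,0],[[0.1,0,14.2],2,0],[[0.1,0,14.2],2,0]]' --squeeze 25

```text
clock: 2.7
tcp_pos: [0.4704, 0.2704, 0.0604]
orientation: [-0.0, 0.423, 0.906, 0.001]
wrist_force: [-3.8, 3.2, 2.5]
finger_gap: 0.0123
```

```bash
python3 - <<'E'
from h import *
to([.4702,.2702,.058],130)
s=env.get_state();print(s['finger_gap'],s['ft_torque'])
c,W=cam('wrist');save(c,'w2.png')
E
```

```text
tool x ang 129.96 tilt -1.0000 shift cm [-0.01 -0.03  0.24] yaw -0.0 q6 -0.32 t 2.70 F [-3.8  3.2  2.5] [0.4704 0.2704 0.0604]
0.012296153719121863 [ 0.73327378  0.64802626 -0.03425436]
```

View pics/w2.png

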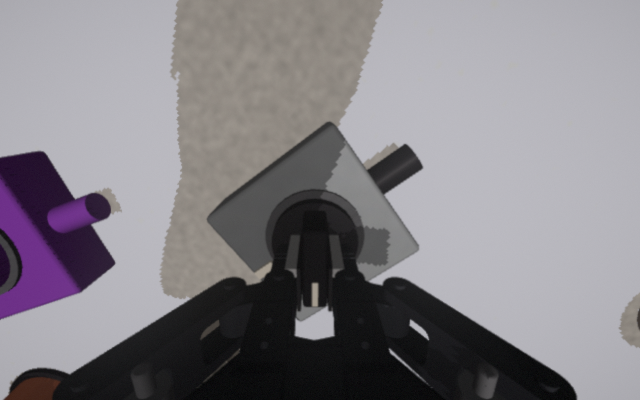

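Emit:
apply_moves --moves '[[[0.1,0,0],7,0],[[0.1,0,0],14,0],[[0.1,0,0],21,0],[[0.1,0,0],28,0],[[0.1,0,0],35,0],[[0.1,0,0],42,0],[[0.1,0,0],49,0],[[0.1,0,0],53.5,0],[[0.1,0,0],53.5,0],[[0.1,0,0],53.5,0]]'

```text
clock: 4.0
tcp_pos: [0.4701, 0.2715, 0.0605]
orientation: [-0.001, 0.786, 0.619, 0.001]
wrist_force: [-2.4, 4.8, 1.9]
finger_gap: 0.0127
```

```bash
python3 - <<'E'
from h import *
to([.4702,.2702,.058],76.7)
s=env.get_state();print(s['finger_gap'],s['ft_torque'])
c,W=cam('wrist');save(c,'w3.png')
E
```

```text
tool x ang 76.46 tilt -1.0000 shift cm [-0.13  0.04  0.24] yaw -0.2 q6 0.61 t 4.00 F [-2.4  4.8  1.9] [0.4701 0.2715 0.0605]
0.012652879404041669 [0.85596064 0.56764284 0.00718682]
```

View pics/w3.png

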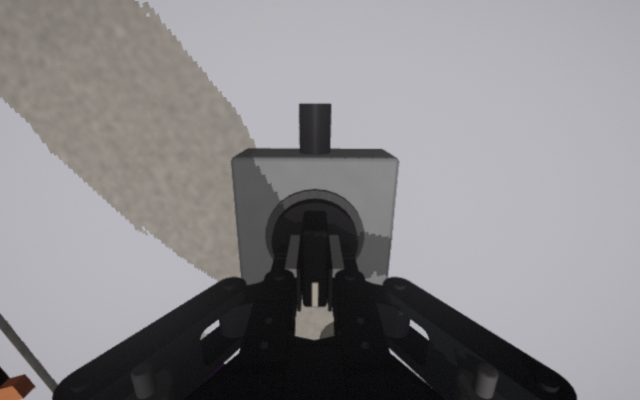

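Emit:
apply_moves --moves '[[[0,0,0],0,0.5],[[0,0,0],0,0.5],[[0,0,0],0,0.5],[[0,0,-3],0,0.5],[[0,0,-6],0,0.5],[[0,0,-10],0,0.5],[[0,0,-14],0,0.5],[[0,0,-14],0,0.5],[[0,0,-14],0,0.5],[[0,0,-14],0,0.5]]'

```text
clock: 5.3
tcp_pos: [0.4692, 0.2696, 0.1978]
orientation: [-0.0, 0.786, 0.618, -0.001]
wrist_force: [-0.3, 0.5, -0.5]
finger_gap: 0.0429
```

```bash
python3 - <<'E'
from h import *
import pickle
to([.5367,-.0731,.16],94.7-90)
c,W=cam('wrist');save(c,'w4.png');pickle.dump((c,W),open('w4.pkl','wb'))
u=proj(c,W,[[.4702,.2702,.06]])[0].astype(int);print(u)
p=c['pixels'][:,:,::-1]
x0,y0=u[0]-60,u[1]-60
a=cv2.resize(p[y0:y0+120,x0:x0+120],(600,600),interpolation=cv2.INTER_CUBIC);print(x0,y0)
cv2.imwrite('pics/w4c.png',np.clip(a.astype(float)*1.8,0,255).astype('uint8'))
E
```

```text
tool x ang 76.41 tilt -1.0000 shift cm [-31.72  14.63   3.8 ] yaw 71.7 q6 0.61 t 5.30 F [-0.3  0.5 -0.5] [0.4692 0.2696 0.1978]
[314 186]
254 126
```

View pics/w4c.png

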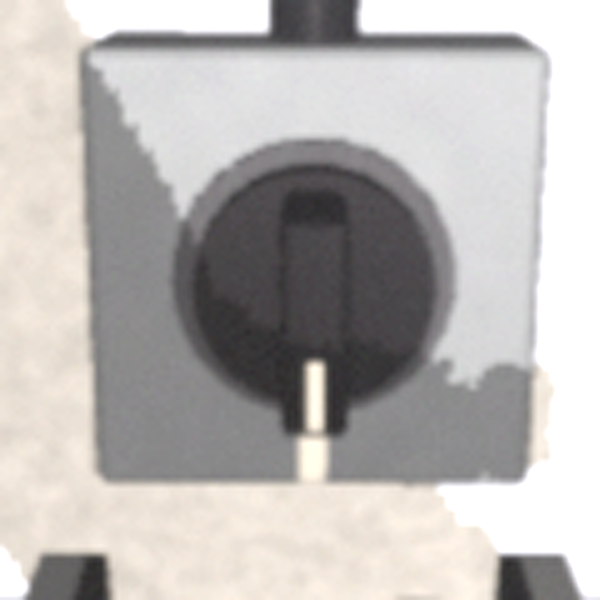

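```bash
python3 - <<'E'
from h import *
to([.50,-.15,.17],94.7)
E
```

```text
tool x ang 76.41 tilt -1.0000 shift cm [-40.07  12.86   2.82] yaw -18.3 q6 0.61 t 5.35 F [ 0.7  0.4 -0.1] [0.4692 0.2697 0.1979]
```

Emit:
apply_moves --moves '[[[-5,1.2,0],-3,0],[[-10,2.4,0],-6,0],[[-15,3.6,0],-9,0],[[-20,4.8,0],-12,0],[[-25,6,0],-15,0],[[-30,7.2,0],-18.3,0],[[-35.5,8.5,0],-18.3,0],[[-40.8,9.9,0],-18.3,0],[[-40.8,9.9,0],-18.3,0],[[-40.8,9.9,0],-18.3,0]]'

```text
clock: 6.6
tcp_pos: [0.4697, -0.1494, 0.1984]
orientation: [-0.001, 0.678, 0.735, -0.0]
wrist_force: [0.1, 0.7, 0.4]
finger_gap: 0.0003
```

```bash
python3 - <<'E'
from h import *
import pickle
to([.5367,-.0731,.07],94.7)
c,W=cam('wrist');save(c,'w5.png');pickle.dump((c,W),open('w5.pkl','wb'))
E
```

```text
tool x ang 94.67 tilt -1.0000 shift cm [ 7.04  7.31 12.84] yaw -0.0 q6 -0.55 t 6.60 F [0.1 0.7 0.4] [ 0.4697 -0.1494  0.1984]
```

View pics/w5.png

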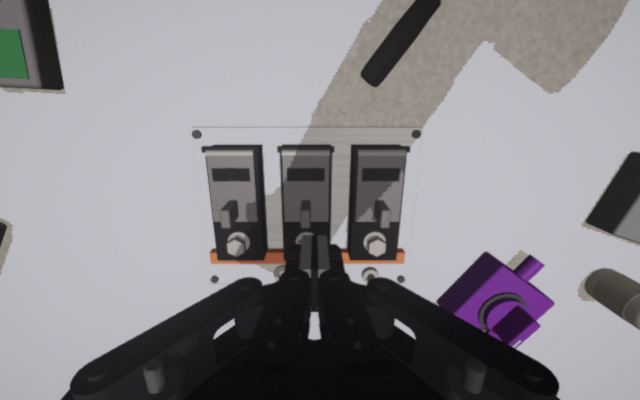

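```bash
python3 - <<'E'
from h import *
import pickle
c,W=pickle.load(open('w5.pkl','rb'))
p=c['pixels'][:,:,::-1]
a=cv2.resize(p[125:285,190:430],(795,530),interpolation=cv2.INTER_CUBIC)
cv2.imwrite('pics/w5c.png',np.clip(a.astype(float)*1.8,0,255).astype('uint8'))
E
```

```text
(no output)
```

View pics/w5c.png

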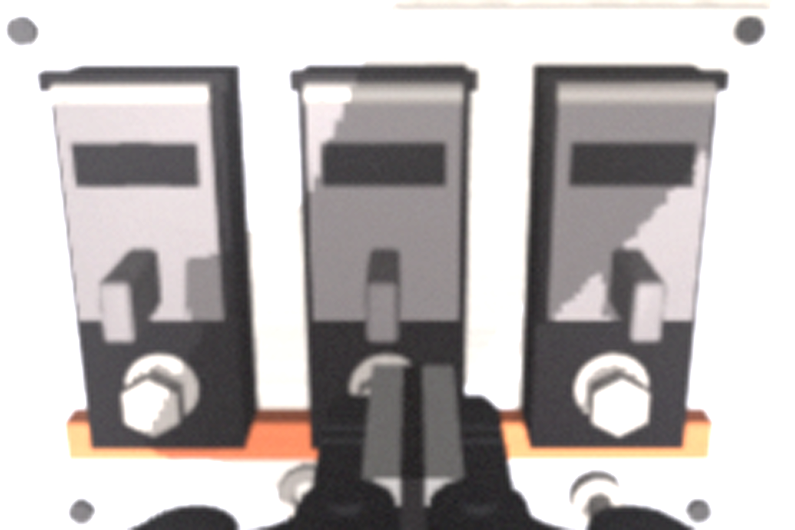

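```bash
python3 - <<'E'
from h import *
import pickle
c,W=pickle.load(open('w5.pkl','rb'))
f=lambda l:[(x/795*240+190,y/795*240+125) for x,y in l]
an=lambda e:np.degrees(np.arctan2(e[1],e[0]))
b=onz(c,W,f([(618,403),(152,402)]),.056);print('bolt a,c',b.round(4),an(b[0]-b[1]),np.linalg.norm(b[0]-b[1]), 'mid',b.mean(0))
t=onz(c,W,f([(646,312),(381,312),(118,312)]),.081);print('tab tops',t.round(4),an(t[0]-t[2]))
to([.5367,-.0721,.07],94.7)
to([.5367,-.0721,.062],94.7)
E
```

```text
bolt a,c [[ 0.5366 -0.0727  0.056 ]
 [ 0.5487 -0.2302  0.056 ]] 94.40554544427218 0.15794549427265056 mid [ 0.54268133 -0.15147915  0.056     ]
tab tops [[ 0.4932 -0.0761  0.081 ]
 [ 0.4995 -0.1552  0.081 ]
 [ 0.5057 -0.2337  0.081 ]] 94.55499558600008
tool x ang 94.75 tilt -1.0000 shift cm [ 7.08  7.31 12.86] yaw 0.0 q6 -0.55 t 6.65 F [-0.9 -0.1 -0.2] [ 0.4699 -0.1488  0.1986]
tool x ang 94.75 tilt -1.0000 shift cm [ 7.08  7.31 13.66] yaw 0.0 q6 -0.55 t 6.65 F [-0.9 -0.1 -0.2] [ 0.4699 -0.1488  0.1986]
```

Emit:
apply_moves --moves '[[[3,3,2],0,0],[[6,6,5],0,0],[[7.1,7.3,8],0,0],[[7.1,7.3,11],0,0],[[7.1,7.3,13],0,0],[[7.1,7.3,13.5],0,0],[[7.1,7.3,13.8],0,0],[[7.1,7.3,14],0,0],[[7.1,7.3,14.2],0,0],[[7.1,7.3,14.4],0,0]]'

```text
clock: 7.9
tcp_pos: [0.5378, -0.0733, 0.0559]
orientation: [0.001, 0.678, 0.736, 0.0]
wrist_force: [-2.9, 0.9, 15.1]
finger_gap: 0.0001
```

```bash
python3 - <<'E'
from h import *
to([.5367,-.0728,.056],94.7)
E
```

```text
tool x ang 94.70 tilt -1.0000 shift cm [ 0.05 -0.11 -0.01] yaw 0.0 q6 -0.37 t 7.90 F [-2.9  0.9 15.1] [ 0.5378 -0.0733  0.0559]
```

Emit:
apply_moves --moves '[[[0,0,-4],0,0],[[-4,-0.1,-4],0,0],[[-8,-0.1,-3.5],0,0],[[-8,-0.1,-2],0,0],[[-8,-0.1,-1],0,0],[[-8,-0.1,-0.6],0,0],[[-8,-0.1,-0.3],0,0],[[-8,-0.1,-0.1],0,0],[[-8,-0.1,0],0,0],[[-8,-0.1,0],0,0]]'

```text
clock: 9.15
tcp_pos: [0.5431, -0.1525, 0.0557]
orientation: [0.0, 0.677, 0.736, 0.0]
wrist_force: [-0.4, 2.1, 3.6]
finger_gap: 0.0
```

```bash
python3 - <<'E'
from h import *
to([.543,-.152,.056],94.7)
E
```

```text
tool x ang 94.74 tilt -1.0000 shift cm [ 0.05 -0.01 -0.03] yaw 0.0 q6 -0.50 t 9.15 F [-0.4  2.1  3.6] [ 0.5431 -0.1525  0.0557]
```

Emit:
apply_moves --moves '[[[0,0,0.1],0,0],[[0,0,0.1],0,0],[[0,0,0.1],0,0],[[0,0,0.2],0,0],[[0,0,0.2],0,0],[[0,0,0.2],0,0],[[0,0,0.2],0,0],[[0,0,0.2],0,0],[[0,0,0.2],0,0],[[0,0,0.2],0,0]]'

```text
clock: 10.4
tcp_pos: [0.5429, -0.1531, 0.0532]
orientation: [0.0, 0.677, 0.736, -0.0]
wrist_force: [1.3, 0.7, 1.5]
finger_gap: -0.0001
```

Emit:
apply_moves --moves '[[[0,0,0.1],0,0],[[0,0,0.2],0,0],[[0,0,0.25],0,0],[[0,0,0.3],0,0],[[0,0,0.35],0,0],[[0,0,0.4],0,0],[[0,0,0.45],0,0],[[0,0,0.5],0,0],[[0,0,0.5],0,0],[[0,0,0.5],0,0]]'

```text
clock: 11.65
tcp_pos: [0.543, -0.1531, 0.0501]
orientation: [0.001, 0.677, 0.736, -0.0]
wrist_force: [-4.4, 1.4, 16.7]
finger_gap: 0.0002
```

Emit:
apply_moves --moves '[[[0,0,0.1],0,0],[[0,0,0.1],0,0],[[0,0,0.1],0,0],[[0,0,-4],0,0],[[0,0,-8],0,0.4],[[0,-2.2,-9],0,0.4],[[0.1,-4.4,-9],0,0.4],[[0.1,-4.4,-9],0,0.4],[[0.1,-4.4,-9],0,0.4],[[0.1,-4.4,-9],0,0.4]]'

```text
clock: 12.9
tcp_pos: [0.4995, -0.1554, 0.1379]
orientation: [-0.0, 0.677, 0.736, 0.0]
wrist_force: [-0.7, -0.1, 0.1]
finger_gap: 0.0343
```

```bash
python3 - <<'E'
from h import *
import pickle
to([.499,-.1555,.055],94.7)
c,W=cam('wrist');save(c,'w6.png');pickle.dump((c,W),open('w6.pkl','wb'))
E
```

```text
tool x ang 94.73 tilt -1.0000 shift cm [-0.01 -0.05  8.29] yaw 0.0 q6 -0.54 t 12.90 F [-0.7 -0.1  0.1] [ 0.4995 -0.1554  0.1379]
```

View pics/w6.png

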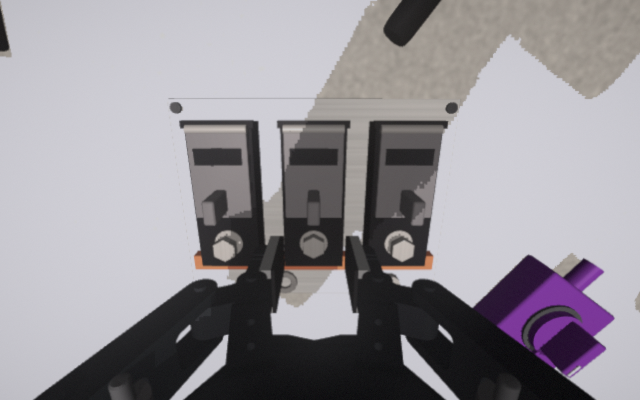

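Emit:
apply_moves --moves '[[[0,2.2,0],0,0],[[-0.1,4.4,2],0,0],[[-0.1,4.4,6],0,0],[[-0.1,4.4,8],0,0],[[-0.1,4.4,8.6],0,0],[[-0.1,4.4,8.8],0,0],[[-0.1,4.4,9],0,0],[[-0.1,4.4,9.1],0,0],[[-0.1,4.4,9.2],0,0],[[-0.1,4.4,9.2],0,0]]'

```text
clock: 14.2
tcp_pos: [0.5437, -0.1531, 0.0501]
orientation: [0.002, 0.677, 0.736, 0.001]
wrist_force: [-7.0, 3.3, 19.0]
finger_gap: 0.0001
```

Emit:
apply_moves --moves '[[[0,0,-4],0,0],[[0,0,-8],0,0.4],[[0.1,-2.2,-8],0,0.4],[[0.1,-4.4,-8],0,0.4],[[0.1,-4.5,-6],0,0.4],[[0.1,-4.5,-4],0,0.4],[[0.1,-4.5,-2],0,0.4],[[0.1,-4.5,-1],0,0.4],[[0.1,-4.5,-0.8],0,0.4],[[0.1,-4.5,-0.8],0,0.4]]' --squeeze 40

```text
clock: 15.45
tcp_pos: [0.4985, -0.1558, 0.055]
orientation: [0.001, 0.677, 0.736, 0.0]
wrist_force: [-0.2, -0.1, 0.4]
finger_gap: 0.0344
```

```bash
python3 - <<'E'
from h import *
import pickle
to([.499,-.1555,.055],94.7)
c,W=cam('wrist');save(c,'w7.png')
E
```

```text
tool x ang 94.72 tilt -1.0000 shift cm [ 0.02  0.05 -0.  ] yaw 0.0 q6 -0.54 t 15.45 F [-0.2 -0.1  0.4] [ 0.4985 -0.1558  0.055 ]
```

View pics/w7.png

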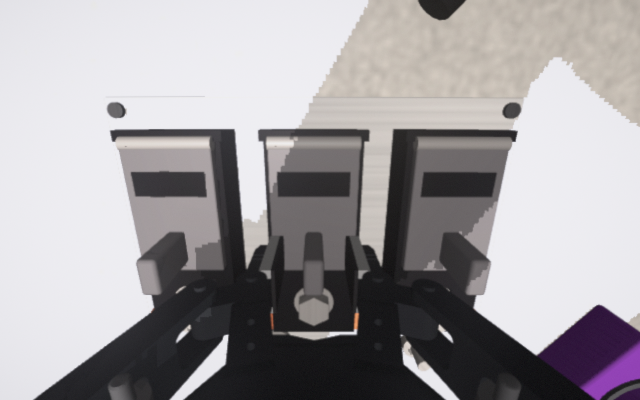

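Emit:
apply_moves --moves '[[[0,0,0],0,0],[[0,0,0],0,0],[[0,0,0],0,0],[[0,0,0],0,0],[[0,0,0],0,0],[[0,-0.25,-0.45],0,0],[[0,-0.55,-0.9],0,0],[[0,-0.85,-1.3],0,0],[[0,-1.2,-1.7],0,0],[[0,-1.2,-1.7],0,0]]'

```text
clock: 16.75
tcp_pos: [0.4866, -0.1571, 0.0708]
orientation: [0.001, 0.678, 0.735, 0.0]
wrist_force: [2.3, -4.9, -4.0]
finger_gap: 0.009
```

```bash
python3 - <<'E'
from h import *
to([.499,-.1555,.055],94.7)
s=env.get_state();print(s['finger_gap'],s['ft_torque'])
c,W=cam('wrist');save(c,'w8.png')
E
```

```text
tool x ang 94.70 tilt -1.0000 shift cm [0.06 1.25 1.59] yaw -0.0 q6 -0.55 t 16.75 F [ 2.3 -4.9 -4. ] [ 0.4866 -0.1571  0.0708]
0.009023574442624414 [-0.91652166 -0.81962355  0.00245592]
```

View pics/w8.png

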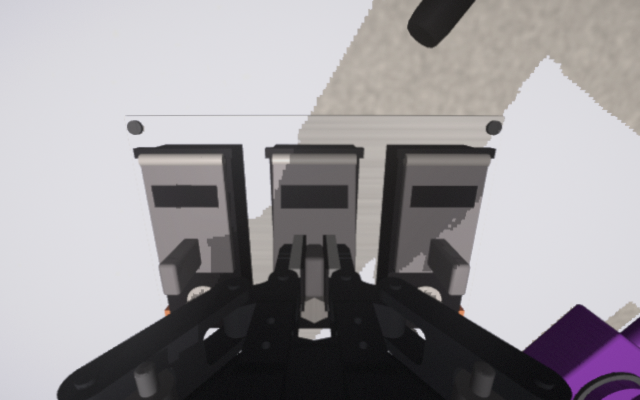

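Emit:
apply_moves --moves '[[[-0.05,-0.4,-0.35],0,0],[[-0.1,-0.8,-0.7],0,0],[[-0.1,-1.2,-1],0,0],[[-0.1,-1.7,-1.25],0,0],[[-0.1,-2.2,-1.5],0,0],[[-0.1,-2.65,-1.7],0,0],[[-0.1,-2.65,-1.7],0,0],[[-0.1,-2.65,-1.7],0,0],[[-0.1,-2.65,-1.7],0,0],[[-0.1,-2.65,-1.7],0,0]]'

```text
clock: 18.05
tcp_pos: [0.4594, -0.1594, 0.088]
orientation: [-0.0, 0.677, 0.736, -0.0]
wrist_force: [3.7, -1.5, -6.9]
finger_gap: 0.0092
```

```bash
python3 - <<'E'
from h import *
import pickle
to([.499,-.1555,.055],94.7)
s=env.get_state();print(s['finger_gap'],s['ft_torque'])
for n in ['wrist','scene','top']:
    c,W=cam(n);save(c,n+'9.png');pickle.dump((c,W),open(n+'9.pkl','wb'))
    if n!='wrist':
        p=c['pixels'][:,:,::-1]
        p=p[160:340,80:290] if n=='scene' else p[150:300,350:530]
        b=cv2.resize(p,None,fx=3.3,fy=3.3,interpolation=cv2.INTER_CUBIC)
        cv2.imwrite('pics/%s9c.png'%n,np.clip(b.astype(float)*1.6,0,255).astype('uint8'))
E
```

```text
tool x ang 94.73 tilt -1.0000 shift cm [0.06 3.98 3.3 ] yaw 0.0 q6 -0.58 t 18.05 F [ 3.7 -1.5 -6.9] [ 0.4594 -0.1594  0.088 ]
0.009216079515455533 [-0.21844177 -0.72215017 -0.05543454]
```

View pics/wrist9.png

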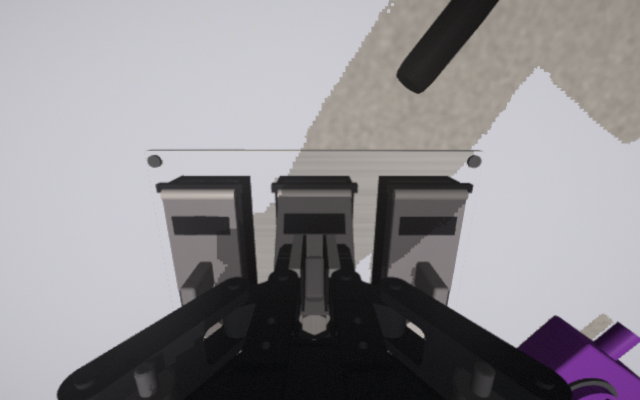

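View pics/scene9c.png

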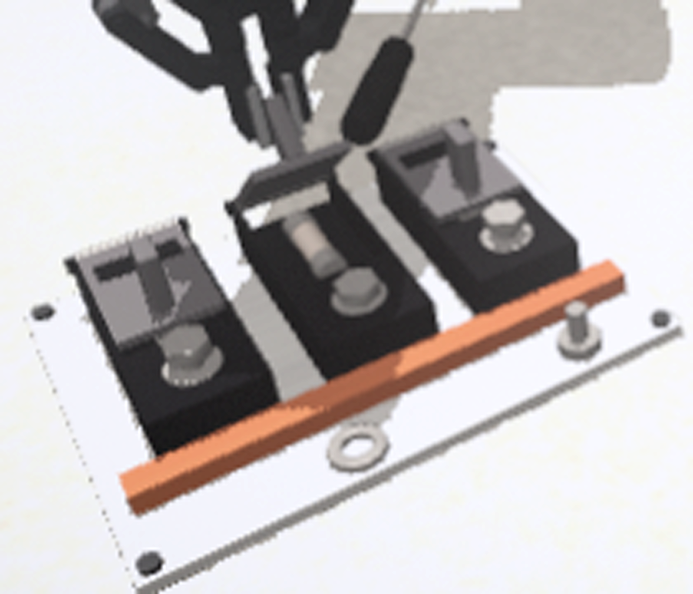

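View pics/top9c.png

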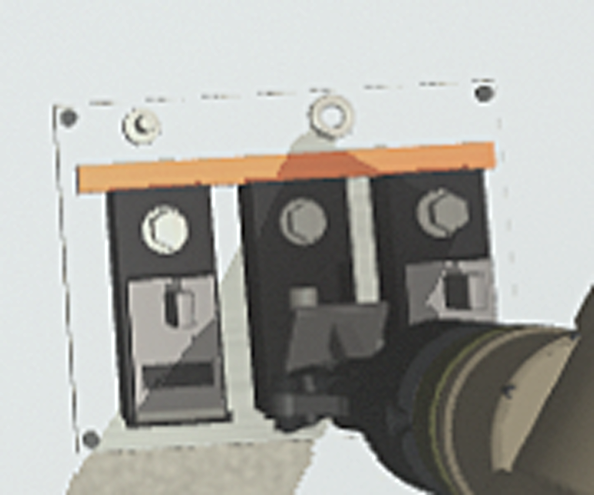

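```bash
python3 - <<'E'
from h import *
import pickle
for n,(x0,y0,x1,y1) in {'scene':(140,190,200,240),'top':(420,225,480,285)}.items():
    c,W=pickle.load(open(n+'9.pkl','rb'))
    p=c['pixels'][y0:y1,x0:x1,::-1]
    b=cv2.resize(p,None,fx=10,fy=10,interpolation=cv2.INTER_CUBIC)
    cv2.imwrite('pics/%s9z.png'%n,np.clip(b.astype(float)*2.2,0,255).astype('uint8'))
    # predicted corners at angles
    e=np.radians(4.65);bx=np.array([np.cos(e),np.sin(e),0]);by=np.array([-np.sin(e),np.cos(e),0])
    h=np.array([.543,-.152,.044])-.105*bx; h[2]=.044
    for th in (35,45,55):
        t=np.radians(th);ux=bx*np.cos(t)+np.array([0,0,np.sin(t)]);uz=-bx*np.sin(t)+np.array([0,0,np.cos(t)])
        P=[h+L*ux+s*.025*by+z*uz for L in(.076,) for s in(1,-1) for z in(-.003,.003)]+[h+.06*ux+.037*uz]
        print(n,th,((proj(c,W,P)-[x0,y0])*10).round(0).tolist())
c,W=pickle.load(open('top0.pkl','rb'))
g=lambda l:[(x/744*155+360,y/600*125+170) for x,y in l]
k=onz(c,W,g([(342,298),(465,292)]),.047)
print('free edge from hinge',(k-h)@bx,(k-h)@by)
E
```

```text
scene 35 [[475.0, 190.0], [461.0, 156.0], [174.0, 298.0], [160.0, 263.0], [220.0, 23.0]]
scene 45 [[445.0, 115.0], [430.0, 82.0], [142.0, 221.0], [128.0, 186.0], [191.0, -27.0]]
scene 55 [[412.0, 44.0], [397.0, 13.0], [109.0, 146.0], [95.0, 114.0], [164.0, -67.0]]
top 35 [[165.0, 154.0], [175.0, 174.0], [444.0, 137.0], [455.0, 157.0], [367.0, 359.0]]
top 45 [[186.0, 202.0], [195.0, 227.0], [469.0, 184.0], [481.0, 210.0], [380.0, 430.0]]
top 55 [[206.0, 261.0], [214.0, 290.0], [493.0, 243.0], [503.0, 273.0], [390.0, 503.0]]
free edge from hinge [0.07838996 0.07781967] [ 0.02256126 -0.02600897]
```

View pics/scene9z.png

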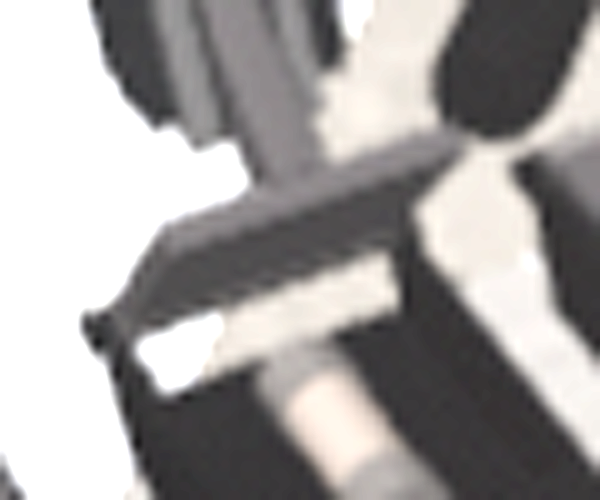

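View pics/top9z.png

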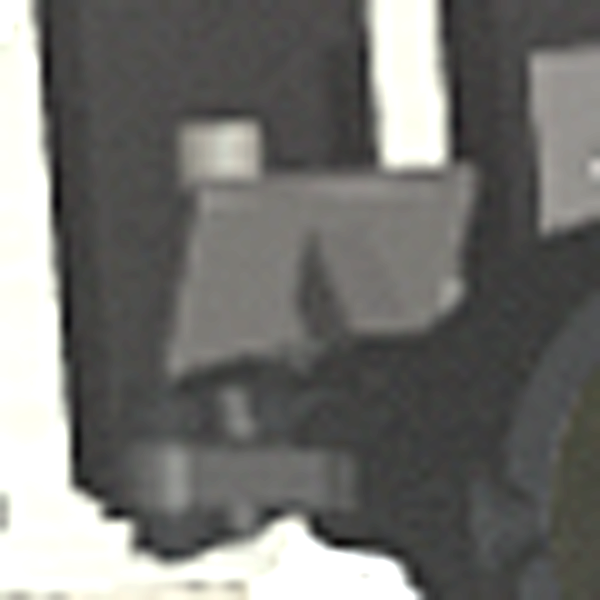

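Emit:
apply_moves --moves '[[[0,-0.2,-0.15],0,0],[[0,-0.4,-0.25],0,0],[[0,-0.55,-0.35],0,0],[[0,-0.55,-0.35],0,0],[[0,-0.55,-0.35],0,0],[[0,-0.55,-0.35],0,0],[[0,-0.55,-0.35],0,0],[[0,-0.55,-0.35],0,0],[[0,-0.55,-0.35],0,0],[[0,-0.55,-0.35],0,0]]'

```text
clock: 19.45
tcp_pos: [0.453, -0.1598, 0.0909]
orientation: [-0.001, 0.677, 0.736, -0.001]
wrist_force: [-1.7, -4.8, -24.8]
finger_gap: 0.009
```

```bash
python3 - <<'E'
from h import *
s=env.get_state();print(s['clock'],s['wrist_force'],s['finger_gap'],s['tcp_pos'])
out=[]
for n,(x0,y0,x1,y1) in {'scene':(140,190,200,240),'top':(420,225,480,285)}.items():
    c,W=cam(n);save(c,n+'10.png')
    p=c['pixels'][y0:y1,x0:x1,::-1]
    b=cv2.resize(p,(480,480*(y1-y0)//60),interpolation=cv2.INTER_CUBIC)
    b=np.clip(b.astype(float)*2.2,0,255).astype('uint8')
    e=np.radians(4.65);bx=np.array([np.cos(e),np.sin(e),0]);by=np.array([-np.sin(e),np.cos(e),0])
    cv2.imwrite('pics/%s10z.png'%n,b)
    h=np.array([.543,-.152,.044])-.105*bx; h[2]=.044
    for th in (40,45,50):
        t=np.radians(th);ux=bx*np.cos(t)+np.array([0,0,np.sin(t)]);uz=-bx*np.sin(t)+np.array([0,0,np.cos(t)])
        P=[h+.077*ux+s*.025*by+z*uz for s in(1,-1) for z in(-.003,.003)]
        print(n,th,((proj(c,W,P)-[x0,y0])*8).round(0).tolist())
E
```

```text
19.45 [ -1.71846015  -4.81715105 -24.81918326] 0.008989953003385294 [ 0.45298674 -0.159821    0.09090928]
scene 40 [[369.0, 121.0], [358.0, 94.0], [127.0, 207.0], [116.0, 179.0]]
scene 45 [[356.0, 91.0], [345.0, 65.0], [114.0, 175.0], [102.0, 148.0]]
scene 50 [[343.0, 61.0], [332.0, 36.0], [101.0, 145.0], [89.0, 118.0]]
top 40 [[141.0, 138.0], [149.0, 156.0], [366.0, 124.0], [375.0, 142.0]]
top 45 [[150.0, 158.0], [157.0, 178.0], [376.0, 144.0], [385.0, 164.0]]
top 50 [[158.0, 181.0], [165.0, 203.0], [386.0, 167.0], [395.0, 189.0]]
```

View pics/scene10z.png

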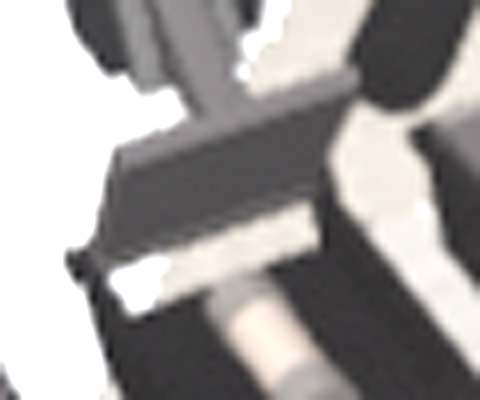

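View pics/top10z.png

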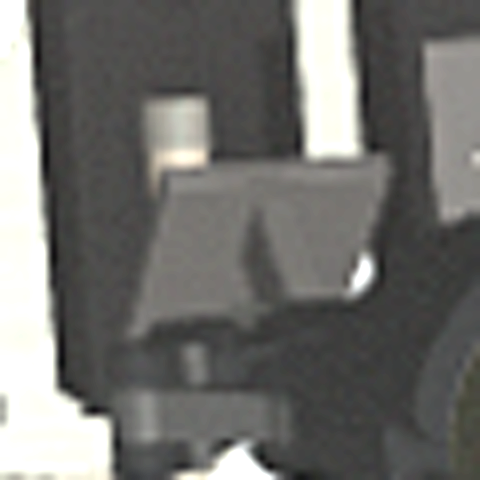

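View pics/scene10.png

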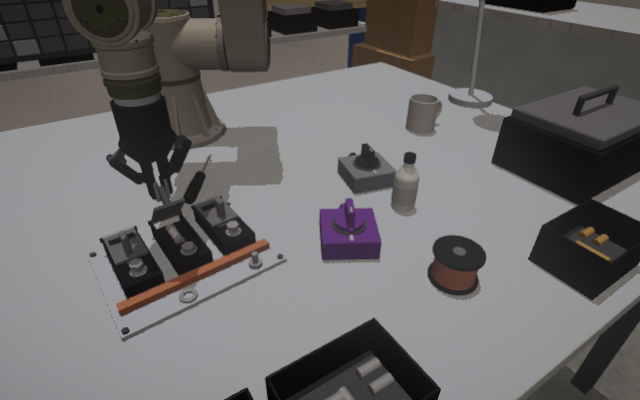

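Emit:
apply_moves --moves '[[[-0.05,0,0.05],0,0],[[-0.05,0,0.1],0,0],[[-0.05,0,0.15],0,0],[[-0.05,0,0.15],0,0],[[-0.05,0,0.15],0,0],[[-0.05,0,0.15],0,0],[[-0.05,0,0.15],0,0],[[-0.05,0,0.15],0,0],[[-0.05,0,0.15],0,0],[[-0.05,0,0.15],0,0]]'

```text
clock: 20.8
tcp_pos: [0.4539, -0.1599, 0.0905]
orientation: [-0.001, 0.677, 0.736, 0.0]
wrist_force: [-5.1, 3.2, -12.4]
finger_gap: 0.0091
```

```bash
python3 - <<'E'
from h import *
s=env.get_state();print(s['clock'],s['wrist_force'],s['finger_gap'],s['tcp_pos'])
im=[]
for n,(x0,y0,x1,y1) in {'scene':(140,190,200,240),'top':(420,225,480,285)}.items():
    c,W=cam(n);save(c,n+'11.png')
    p=c['pixels'][y0:y0+50,x0:x1,::-1]
    im.append(np.clip(cv2.resize(p,(384,320),interpolation=cv2.INTER_CUBIC).astype(float)*2.2,0,255).astype('uint8'))
    if n=='top':
        p=c['pixels'][205:295,180:270,::-1]; 
        im.append(np.clip(cv2.resize(p,(320,320))*1.6,0,255).astype('uint8')) 
cv2.imwrite('pics/z11.png',np.hstack(im[:2])); cv2.imwrite('pics/k11.png',im[2])
E
```

```text
20.8 [ -5.07574844   3.16180545 -12.39956598] 0.009073883777240754 [ 0.45391235 -0.15993076  0.09050742]
```

View pics/z11.png

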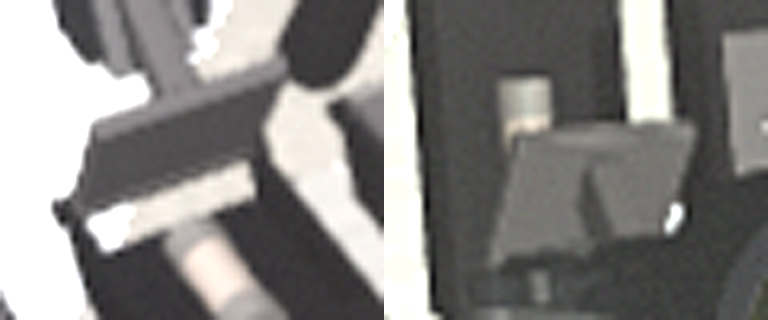

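View pics/k11.png

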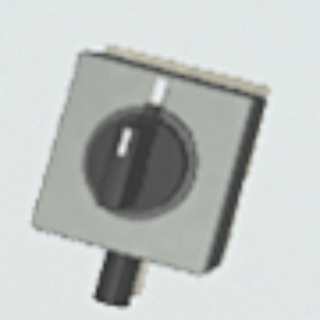

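```bash
python3 -c "
from h import *
print(env.hand_in()); s=env.get_state(); print(s['clock'],s['wrist_force'],s['finger_gap'])"
```

```text
the job is handed in; nothing more can be done
None
the job is handed in; nothing more can be done
```

The job is handed in, in the order asked, at about 21 s on the clock.

- **Knob:** I turned the grey isolator's knob about 53° clockwise. After I let go, its white line sat within about 1° of the off rib, and the last top view agreed.
- **Bolts:** Bolt a held at 15 N with its top at 55.9 mm, so it is tight. Bolt b sank, and I pushed it to its stop at 50.1 mm. A second press with 19 N moved it no further. I did not tap bolt c, because b was already found.
- **Cover b:** I lifted it by its tab and was still gripping it at hand-in. My first lift reached only about 40°, so I raised it further; both fixed cameras then put it at about 45–46°. Easing a 25 N upward pull down to 12 N left the angle about the same by eye.
- **Everything else:** Covers a and c looked shut. The spare bolt, washer and bottle looked undisturbed in the late pictures, judged by eye only.

The cameras disagreed by about 4 mm on the knob's centre. I gripped midway between the two readings and it worked.

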